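# Seat and hold down the cover of a coupon bonding jig

## Task

First fold the orange shield of the bonding jig up about its hinge until it stands upright, and leave it there. Then take the jig cover by its red handle, lay it lengthwise on the jig's sprung bed and slide it along until it drops over the hidden locating pin, square with the jig and flat on the bed; press it well down against the springs of the bed, and finish while still holding the cover pressed down, without disturbing the other things on the bench.

Things in the scene. Friction and masses are not known exactly. Their poses are not given: they have to be found in the camera images.
- jig: Aluminium jig fixed to the bench, 220 (x) by 130 (y) by 24 mm high; origin: centre of its underside, on the bench. Its x axis is its long way and points from the robot's side towards the shield's hinge. On it: a dark steel sprung bed 130 (x) by 90 (y) mm in the middle, its top 40 mm above the bench when up; two hinge posts at x = +90, y = +-58 mm, tops 56 mm above the bench.
- pin_line (a point): Point over the jig's origin, 47 mm above the bench, the height of the pin's top (7 mm above the raised bed). The fixed brass pin, 12 mm in diameter, chamfered 2.5 mm, comes up through the bed on the jig's x axis line (y = 0), anywhere within 15 mm before or beyond this point. Where is not reported: see it while uncovered, or feel for it by sliding the cover.
- bed_top (a point): Centre of the top face of the sprung bed (above the jig's origin); axes as the jig's.
- bed (a joint): How far the sprung bed is pressed down, m: 0 up, 0.005 at its bottom stop. It takes about 6 N to start and 13 N at the stop; the cover's own weight does not press it down. Pressed down means more than 0.003.
- shield (a joint): Angle of the orange shield, rad: 0 would be lying flat over the bed (towards the robot), 1.571 upright, more leans away; travel 0 to 2.3, starts at 0.75 to 1.1. The hinge is stiff (about 0.14 N m) and stays where it is left; it has no stop at upright.
- shield_hinge (a point): Middle of the shield's hinge line, at jig x = +90 mm, 50 mm above the bench; the hinge line runs along the jig's y axis.
- shield_edge (a point): Middle of the shield's free edge, 80 mm from the hinge line. The shield is a see-through orange plate 100 mm wide (jig y) and 5 mm thick; a shut gripper pointing down can push this edge in the jig's +x direction to fold it up.
- cover: Aluminium plate 100 (x) by 70 (y) by 16 mm, 0.25 to 0.4 kg, lying flat; origin: centre of its underside. In the middle of its underside, unseen from above, a blind slot for the pin: 15 mm along x, 24 along y, 13 deep. On top a red bar handle 56 mm long (x), 16 wide (y), from 16 to 56 mm above the underside. Its x axis goes along the jig's x axis, either way round.
- vial: Bystander: small amber jar, 28 mm wide, 55 mm high, between jig and cover; origin centre of underside.
- beaker: Bystander: clear beaker, 72 mm wide, 90 mm high; origin centre of underside.
- wash_bottle: Bystander: white bottle with red cap, 66 mm wide, 150 mm high; origin centre of underside.
- spool: Bystander: white spool, 68 mm wide, 44 mm high; origin centre of underside.
- coupon_stack: Bystander: stack of steel coupons, 100 by 25 by 12 mm; origin centre of underside.
- gauge: Bystander: grey hand gauge, 60 by 35 by 28 mm; origin centre of underside.
- spatula: Bystander: spatula lying on the bench; origin at its underside.
Mind the look-alikes: they are no part of the job. What is shaped like the cover but brown or yellow is not meant.

How it is judged:
On the way, in this order (a step that is already met when the one before it is completed fails the run):
1. the orange shield stands upright (within 10 degrees) (value of joint shield between 1.401 and 1.741 rad), for 0.2 s.
2. the cover has dropped over the pin and lies flat on the bed (z of cover in the frame of bed_top between -0.003 and 0.002 m and x of cover in the frame of bed_top between -0.022 and 0.022 m and y of cover in the frame of bed_top between -0.012 and 0.012 m and angle between cover's own z axis and vertical below 0.06 rad and angle between the x axis of cover and the x axis of jig, either way round below 0.17 rad), for 0.1 s.
At the end, for the whole second after the job is handed in: The shield stands upright within 10 degrees; the cover lies over the pin, flat on the bed (within 2 mm and about 3 degrees), square with the jig within 10 degrees; the bed is more than 3 mm down and the gripper's fingers still hold the cover there, at rest (all of step 1 and all of step 2 and value of joint bed above 0.003 m and contact force between the fingers and cover above 3 N and linear speed of cover below 0.02 m/s); the arm keeps its last pose, push and grip.
It fails at once if one of the other things on the bench is disturbed (moved more than 25 mm) (distance of any of vial, beaker, wash_bottle, spool, coupon_stack, gauge, spatula from where it was at the start of the episode above 0.025 m).
It also fails if it takes over 70 s, if anything falls off the work surface, if the arm or the gripper's body presses on something with over 40 N, if the wrist force passes 120 N, or if a joint passes its speed limit or range.

## Robot

A 6-joint arm with a two-finger parallel gripper is mounted at the origin on the work surface. World frame = base frame: x ahead of the robot, y to its left, z up, the work surface at z = 0. Lengths are in m, angles in rad, forces in N, time in s.
With the tool pointing down it reaches from about 0.35 to 0.975 m from the base axis. Payload 4.9 kg.
Tool frame: the origin (TCP) lies at the very end of the fingers, on their centre line; the grasp point (between the pads) lies 19 mm behind it; z points along the fingers, y is the line along which they close (so a half turn about z gives the same grasp; the last joint's range is limited). The gripper opens to 85 mm and grips with 20 to 120 N. Pads are 22 mm wide; open, the fingers measure 114 mm over their backs; the gripper's body (76 mm by 85 mm) begins 54 mm behind the grasp point. The pads swing forward as they close: fully open they stand 13 mm farther back than shut.
Start: joints at [-1.34, 0.053, 1.613, -0, 1.476, -0.119], TCP at [0.214, -0.587, 0.231] pointing down, gripper open.
Joint ranges: [-3.01, 3.01], [-1.01, 2.22], [0.06, 2.58], [-1.02, 4.17], [0.09, 2.62], [-3.14, 3.14]. Speed limits (rad/s): [2.57, 2.57, 3.14, 3.14, 3.14, 3.14].

## Interface

Orientations are given as a rotation vector (axis times angle).
In Python, from station import * gives the robot as it stands.
- The arm moves only by the shell command python3 -m crank 'ROWS' [OPENING] [FORCE]. ROWS is JSON, a list of rows, each an object with "offset": the shift along the tool's x, y, z in m, a list of three; "twist": the turn, a rotation vector about the tool's x, y, z in degrees, a list of three. In form: [{"offset": [x, y, z], "twist": [rx, ry, rz]}, ...]. A call has 1 to 20 rows; each row is the pose to reach, as a shift and turn from the pose commanded when the call began, along the tool's axes at that moment; what a row does not reach only later rows make up. A row lasts 1/8 s, in which the tool goes at most 62.5 mm and 10.7 degrees, less where a joint would pass 70% of its speed; a pose out of reach is approached as far as the arm can. A call with a gripper value outside its range is refused whole. OPENING is the opening, from 0 (shut) to 1 (fully open), set as the call begins (- or left out, the last holds). The fingers move at their own pace and stop on an object; FORCE is the grip in N (left out, the last holds). Time passes only in rows, so rows that repeat a pose let the fingers close. It gives the time, the measured TCP pose, the force, the opening and the grip force at its end, in the units of the state.
- get_obs(): the state, without advancing time (a new reading comes with each control period).
- get_image(name): name is "side" or "top"; returns the picture (420x560x3 uint8, red, green, blue); there is no depth.
- get_calibration(name): a dict with "intrinsics" (3x3 intrinsics, pixels), "world_from_camera" (4x4, takes a point from camera to world coordinates). Camera axes: x right, y up, looking along -z (the intrinsics and any distortion apply to the point x, -y, -z); pixel columns grow to the right and rows downward; lengths in m; the calibration is good to about 2 mm. A picture is of the moment at which its call begins. get_calibration takes no time and is no camera call.
- finish_job(): hands the job in; it is judged then, once.
Trained networks look in the newest picture that a camera, given by its name, has taken for a name from the list of things; names that differ only in an ending like _2 or _b are one class to them, and where a whole thing is asked for, a point or a joint stands for the part that bears it (a point fixed in the world has none). Each returns a list of dicts, best first, with "confidence" (0 to 1); they miss things now and then, are a little off and sometimes report something else, mostly with a low value. They report only what shows in the picture. A call takes as long as a camera call. They do not tell look-alikes from the thing itself.
- cut_out(query, camera): "region" (420x560 bool, what is visible of it) and "rect" ([centre column, centre row, width, height] in pixels, round what is visible of it).
The state is a dict: "t": time; "q": joint angles; "dq": joint speeds; "effort": joint torques, N m; "tool_pos": TCP position; "tool_rot": TCP orientation; "contact_force": force on the tool from outside, world axes, zero at the start; "wrist_torque": the same for the moment, N m; "opening": finger opening in m; "grip_force": force on a finger pad.
Only numpy, scipy, OpenCV 4.12 (cv2) and the standard library are available. Lean on these libraries where they do the work, as an engineer would, in place of code of your own. Each camera call takes 0.05 s, during which the arm holds its last target. There are 200 camera calls.

## Working session

There is one attempt and no reset: what is moved stays moved. The work goes in short steps, Python scripts to look and compute and a shell command to move; the robot and the scene stay as the last step left them, time stands still between calls to the robot, and variables do not carry over. Pictures are saved under pics/ and viewed, at most 10 in all, crops included, and the job is handed in when it is done.

```bash
mkdir -p pics; ls; python3 - <<'E'
from station import *
import cv2,numpy as np
for n in("top","side"):
    cv2.imwrite(f"pics/{n}0.png",cv2.cvtColor(get_image(n),cv2.COLOR_RGB2BGR))
    c=get_calibration(n);print(n,np.round(np.array(c["intrinsics"]),1).tolist(),np.round(np.array(c["world_from_camera"]),3).tolist(),c.keys())
o=get_obs();print(o)
E
```

```text
pics
top [[411.2, 0.0, 281.5], [0.0, 411.2, 204.2], [0.0, 0.0, 1.0]] [[-0.012, 0.994, -0.11, 0.402], [-1.0, -0.012, 0.002, -0.013], [0.001, 0.11, 0.994, 1.332], [0.0, 0.0, 0.0, 1.0]] dict_keys(['intrinsics', 'world_from_camera'])
side [[501.7, 0.0, 280.2], [0.0, 501.7, 209.7], [0.0, 0.0, 1.0]] [[-0.843, 0.318, -0.434, -0.01], [-0.538, -0.466, 0.703, 0.918], [0.021, 0.825, 0.564, 0.804], [0.0, 0.0, 0.0, 1.0]] dict_keys(['intrinsics', 'world_from_camera'])
{'t': 0.1, 'q': array([-1.34002697e+00,  5.32932546e-02,  1.61418044e+00,  5.08423889e-06,
        1.47598351e+00, -1.19009781e-01]), 'dq': array([-1.33084268e-04, -2.57736356e-04, -4.11765041e-03,  4.91934964e-04,
       -6.81216569e-05,  6.36922006e-04]), 'effort': array([ 5.00975002e-04, -3.94895875e+01, -3.71365499e+01, -6.85678901e-05,
        3.89717243e-03,  3.40567203e-05]), 'tool_pos': array([ 0.21404639, -0.58659896,  0.23017027]), 'tool_rot': array([-3.09183665e+00, -5.46310481e-01,  1.55547903e-04]), 'contact_force': array([-0.71241422,  0.68602749, -0.19780358]), 'wrist_torque': array([-0.01879979, -0.04650475,  0.03913998]), 'grip_force': 0.0, 'opening': 0.0853849137987549}
```

View pics/top0.png

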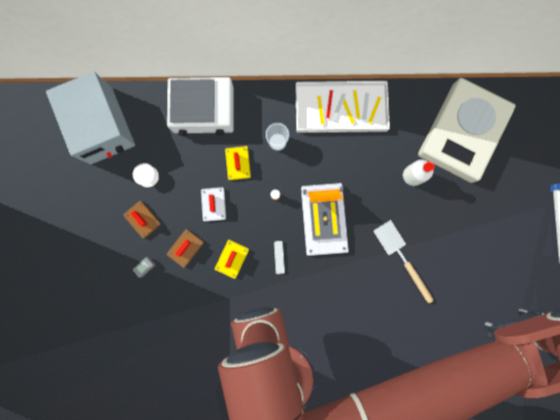

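View pics/side0.png

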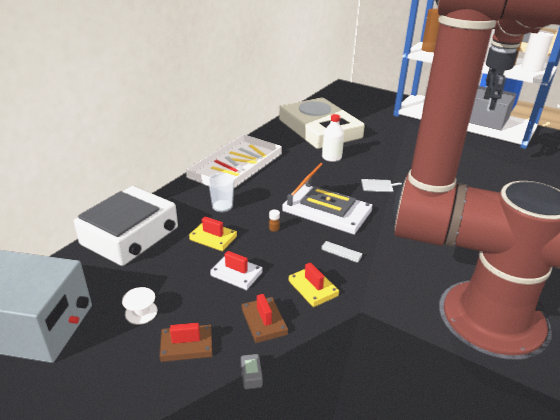

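The top view shows five cover-shaped things: yellow at (238,162) and (232,259), brown at (141,218) and (185,248), and bare aluminium at (213,204). I choose the aluminium one at (213,204). The jig is at (325,219) and the shield at (325,197). I'll check that choice in one close crop.

```bash
cat > h.py <<'E'
from station import *
import cv2,numpy as np
def cal(n):
    c=get_calibration(n);return np.array(c["intrinsics"]),np.array(c["world_from_camera"])
def at(n,u,v,z):
    K,T=cal(n);d=np.linalg.inv(K)@[u,v,1];d=T[:3,:3]@(d*[1,-1,-1]);o=T[:3,3]
    return o+d*(z-o[2])/d[2]
def proj(n,p):
    K,T=cal(n);q=T[:3,:3].T@(np.asarray(p)-T[:3,3])*[1,-1,-1];q=K@q;return q[:2]/q[2]
def box(n,name,cx=0):
    r=cut_out(name,n);return [(x["confidence"],x["rect"],x["region"]) for x in r]
E
python3 - <<'E'
from h import *
im=cv2.cvtColor(get_image("top"),cv2.COLOR_RGB2BGR)
a=cv2.resize(im[180:262,190:360],None,fx=4.7,fy=4.7,interpolation=cv2.INTER_CUBIC);cv2.imwrite("pics/c1.png",a)
for q in("cover","jig","shield","vial"):
    for r in cut_out(q,"top"):
        m=r["region"].astype(np.uint8);cs=max(cv2.findContours(m,0,1)[0],key=cv2.contourArea)
        print(q,round(r["confidence"],2),np.round(r["rect"]),cv2.minAreaRect(cs),cv2.boxPoints(cv2.minAreaRect(cs)).round(1).tolist())
E
```

```text
cover 0.86 [214. 204.  28.  36.] ((213.1598663330078, 204.25819396972656), (31.1442928314209, 22.905542373657227), 84.80557250976562) [[200.3000030517578, 189.8000030517578], [223.1999969482422, 187.6999969482422], [226.0, 218.6999969482422], [203.1999969482422, 220.8000030517578]]
cover 0.86 [232. 259.  25.  34.] ((231.18104553222656, 259.0776062011719), (22.1907901763916, 31.25093650817871), 23.198589324951172) [[214.8000030517578, 269.1000061035156], [227.10000610351562, 240.3000030517578], [247.5, 249.10000610351562], [235.1999969482422, 277.79998779296875]]
cover 0.62 [184. 248.  34.  37.] ((184.25216674804688, 248.01637268066406), (22.569108963012695, 32.80230712890625), 37.405357360839844) [[165.3000030517578, 254.1999969482422], [185.3000030517578, 228.10000610351562], [203.1999969482422, 241.8000030517578], [183.3000030517578, 267.8999938964844]]
cover 0.59 [142. 221.  41.  33.] ((141.5823516845703, 219.42942810058594), (32.864967346191406, 24.40467643737793), 49.398704528808594) [[121.5999984741211, 214.89999389648438], [140.1999969482422, 199.0], [161.5, 224.0], [143.0, 23
[... 840 characters left out ...]
44, 203.1999969482422]]
jig 0.16 [277. 258.   8.  28.] ((278.6941223144531, 257.52349853515625), (31.36886978149414, 7.592953681945801), 85.60128784179688) [[273.70001220703125, 242.1999969482422], [281.29998779296875, 241.60000610351562], [283.70001220703125, 272.8999938964844], [276.1000061035156, 273.5]]
shield 0.59 [324. 195.  33.  15.] ((324.5413818359375, 194.7034454345703), (12.39034652709961, 34.82215881347656), 86.633544921875) [[306.79998779296875, 189.5], [341.6000061035156, 187.5], [342.29998779296875, 199.89999389648438], [307.5, 201.89999389648438]]
vial 0.45 [275. 195.   8.  10.] ((275.0, 194.5), (6.0, 7.0), 0.0) [[272.0, 198.0], [272.0, 191.0], [278.0, 191.0], [278.0, 198.0]]
```

View pics/c1.png

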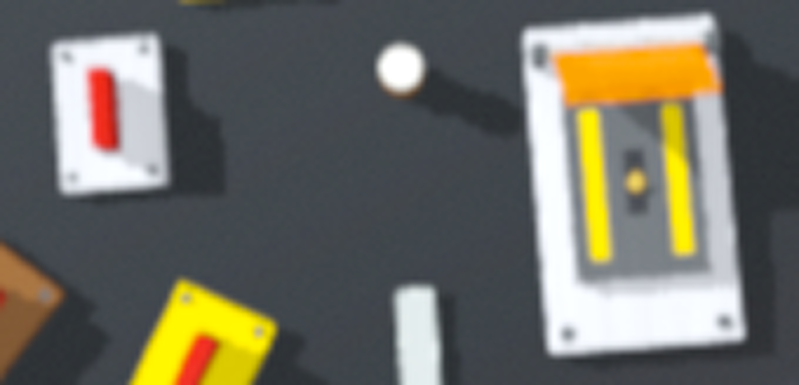

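The crop shows the aluminium plate with its red handle at (212,203). The brass pin is visible at (325.3,218.5), in the slot on the jig axis. The shield's free edge is near row 201.

```bash
python3 - <<'E'
from h import *
f=lambda x,y:(190+(x+.5)/4.7-.5,180+(y+.5)/4.7-.5)
C=np.array([at("top",*f(*p),.024)[:2] for p in((522,33),(716,15),(746,338),(548,354))])
c=C.mean(0);ax=C[0]+C[1]-C[2]-C[3];ax/=np.linalg.norm(ax);ay=np.array([-ax[1],ax[0]])
print("jig",C.round(3).tolist(),c,np.degrees(np.arctan2(ax[1],ax[0])),np.linalg.norm(C[0]-C[3]),np.linalg.norm(C[0]-C[1]))
p=at("top",*f(636,181),.047)[:2];print("pin",p,(p-c)@ax,(p-c)@ay)
D=np.array([at("top",*f(*p),.016)[:2] for p in((50,42),(157,33),(169,186),(61,195))])
dx=D[0]+D[1]-D[2]-D[3];print("cover",D.mean(0),np.degrees(np.arctan2(dx[1],dx[0])),np.linalg.norm(D[0]-D[3]),np.linalg.norm(D[0]-D[1]))
for n in("top","side"):
    im=get_image(n)
    hsv=cv2.cvtColor(im,cv2.COLOR_RGB2HSV)
    if n=="top": m=(((hsv[...,0]<6)|(hsv[...,0]>174))&(hsv[...,1]>150)&(hsv[...,2]>90)).astype(np.uint8);w=m*0;w[185:225,200:226]=1
    else: w=None
    if w is not None:
        v,u=np.nonzero(m*w);print("handle",len(u),at("top",u.mean(),v.mean(),.054),cv2.minAreaRect(np.c_[u,v].astype(np.float32)))
# shield free edge (crop row lower edge) for angle hypotheses
a3=np.append(ax,0)
for th in np.arange(.7,1.15,.1):
    e=np.append(c+ax*(.09-.08*np.cos(th)),.05+.08*np.sin(th));print(round(th,2),e.round(3),proj("top",e).round(1),proj("side",e).round(1))
print("seen edge mid",f(643,98))
print("side hinge corner proj",proj("side",np.append(c+ax*.09,.05)))
print("vial",at("top",275,194.5,.05))
E
```

```text
jig [[0.603, -0.078], [0.614, -0.211], [0.394, -0.225], [0.385, -0.092]] [ 0.49934822 -0.15133424] 3.6336362318702013 0.21869374909356742 0.13359459961238523
pin [ 0.49930162 -0.15098445] -2.4340177795223806e-05 0.00035203617662247344
cover [0.552101   0.20561294] 4.643719262081633 0.10590199773765316 0.07378874538417149
handle 70 [0.55107609 0.20311001 0.054     ] ((211.6276092529297, 202.5310516357422), (15.280369758605957, 4.318365573883057), 85.2363510131836)
0.7 [ 0.528 -0.15   0.102] [326.1 207.2] [318.5 177.1]
0.8 [ 0.534 -0.149  0.107] [326.2 205.2] [316.8 174.7]
0.9 [ 0.54  -0.149  0.113] [326.2 203. ] [315.  172.5]
1.0 [ 0.546 -0.148  0.117] [326.2 200.7] [312.9 170.4]
1.1 [ 0.553 -0.148  0.121] [326.1 198.2] [310.7 168.5]
seen edge mid (326.4148936170213, 200.45744680851064)
side hinge corner proj [297.91954504 187.00424028]
vial [0.57537352 0.00467973 0.05      ]
```

```bash
cat >> h.py <<'E'
from scipy.spatial.transform import Rotation as R
JC=np.array([.4993,-.1513]);JY=np.radians(3.6)
def J(x,y,z):
    a=np.array([np.cos(JY),np.sin(JY)]);return np.append(JC+a*x+np.array([-a[1],a[0]])*y,z)
def to(p,yaw):
    "offset/twist from the present pose to p with tool x at yaw (deg), tool down"
    o=get_obs();r=R.from_rotvec(o["tool_rot"]);g=R.from_euler("z",yaw,degrees=True)*R.from_euler("x",180,degrees=True)
    print("offset",r.inv().apply(p-o["tool_pos"]).round(4).tolist(),"twist",np.degrees((r.inv()*g).as_rotvec()).round(2).tolist())
E
python3 -c "
from h import *
to(J(.005,0,.21),3.6);to(J(.005,0,.098),3.6)"
```

```text
offset [0.422, -0.3103, 0.0213] twist [-0.01, -0.0, 16.44]
offset [0.422, -0.3102, 0.1333] twist [-0.01, -0.0, 16.44]
```

```bash
python3 -m crank '[{"offset":[0.06,-0.044,0.0],"twist":[0,0,4]},{"offset":[0.11,-0.08,0.0],"twist":[0,0,8]},{"offset":[0.16,-0.117,0.0],"twist":[0,0,12]},{"offset":[0.21,-0.154,0.0],"twist":[0,0,16.4]},{"offset":[0.26,-0.19,0.0],"twist":[0,0,16.4]},{"offset":[0.31,-0.228,0.0],"twist":[0,0,16.4]},{"offset":[0.36,-0.265,0.01],"twist":[0,0,16.4]},{"offset":[0.4,-0.295,0.02],"twist":[0,0,16.4]},{"offset":[0.422,-0.31,0.03],"twist":[0,0,16.4]},{"offset":[0.422,-0.31,0.08],"twist":[0,0,16.4]},{"offset":[0.422,-0.31,0.12],"twist":[0,0,16.4]},{"offset":[0.422,-0.31,0.133],"twist":[0,0,16.4]},{"offset":[0.422,-0.31,0.133],"twist":[0,0,16.4]},{"offset":[0.422,-0.31,0.133],"twist":[0,0,16.4]}]' 0 40
python3 -c "
from h import *
to(J(.076,0,.098),3.6)"
```

```text
t: 2.2
tool_pos: [0.5058, -0.1521, 0.1006]
tool_rot: [3.138, 0.099, 0.005]
contact_force: [1.1, -0.0, 0.4]
opening: -0.0
grip_force: 0.0
offset [0.0696, -0.0012, 0.0028] twist [0.1, -0.19, 0.02]
```

```bash
python3 -m crank '[{"offset":[0.015,0,0],"twist":[0,0,0]},{"offset":[0.03,0,0],"twist":[0,0,0]},{"offset":[0.04,0,0],"twist":[0,0,0]},{"offset":[0.05,0,0],"twist":[0,0,0]},{"offset":[0.057,0,0],"twist":[0,0,0]},{"offset":[0.064,0,0],"twist":[0,0,0]},{"offset":[0.068,0,0],"twist":[0,0,0]},{"offset":[0.068,0,0],"twist":[0,0,0]},{"offset":[0.068,0,0],"twist":[0,0,0]}]' 0
python3 - <<'E'
from h import *
im=cv2.cvtColor(get_image("side"),cv2.COLOR_RGB2BGR)
cv2.imwrite("pics/s1.png",cv2.resize(im[130:240,260:400],None,fx=5,fy=5,interpolation=cv2.INTER_CUBIC))
p=lambda x,y,z:((proj("side",J(x,y,z))-[260,130])*5+2).round(0)
print("hinge ends",p(.09,.05,.05),p(.09,-.05,.05))
for th in(1.2,1.4,1.57,1.74): print(th,p(.09-.08*np.cos(th),.05,.05+.08*np.sin(th)),p(.09-.08*np.cos(th),-.05,.05+.08*np.sin(th)))
E
```

```text
t: 3.32
tool_pos: [0.5723, -0.1469, 0.0981]
tool_rot: [-3.14, -0.1, -0.001]
contact_force: [-0.2, -0.6, 0.0]
opening: -0.0002
grip_force: 0.0
hinge ends [151. 328.] [231. 248.]
1.2 [203. 225.] [283. 148.]
1.4 [178. 211.] [259. 135.]
1.57 [155. 203.] [238. 127.]
1.74 [133. 198.] [217. 123.]
```

View pics/s1.png

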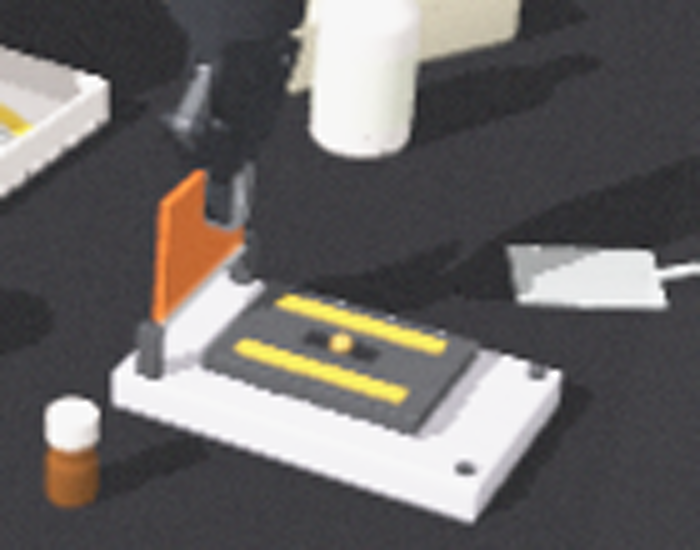

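The shield stands upright, with its near edge running from (153,322) to (162,205). That is about 1.52 rad, and nothing is pushing on it. Next is the cover.

```bash
python3 -c "
from h import *
print(proj('side',J(0,0,.047)),'seen',260+342/5,130+342/5)
to(J(.03,0,.098),3.6);to(np.array([.5515,.2045,.20]),4.6);to(np.array([.5515,.2045,.021]),4.6)"
```

```text
[326.57281311 196.66413448] seen 328.4 198.4
offset [-0.0431, -0.0002, 0.0002] twist [-0.0, -0.02, 0.04]
offset [0.0016, -0.352, -0.1018] twist [-0.0, -0.02, -0.96]
offset [0.0016, -0.352, 0.0772] twist [-0.0, -0.02, -0.96]
```

```bash
python3 -m crank '[{"offset":[-0.025,0,0],"twist":[0,0,0]},{"offset":[-0.043,0,-0.02],"twist":[0,0,0]},{"offset":[-0.043,0,-0.075],"twist":[0,0,0]},{"offset":[-0.043,-0.03,-0.1],"twist":[0,0,0]},{"offset":[-0.04,-0.085,-0.102],"twist":[0,0,0]},{"offset":[-0.03,-0.14,-0.102],"twist":[0,0,-1]},{"offset":[-0.02,-0.195,-0.102],"twist":[0,0,-1]},{"offset":[-0.01,-0.25,-0.102],"twist":[0,0,-1]},{"offset":[-0.003,-0.305,-0.102],"twist":[0,0,-1]},{"offset":[0.0015,-0.34,-0.102],"twist":[0,0,-1]},{"offset":[0.0015,-0.352,-0.09],"twist":[0,0,-1]},{"offset":[0.0015,-0.352,-0.04],"twist":[0,0,-1]},{"offset":[0.0015,-0.352,-0.01],"twist":[0,0,-1]},{"offset":[0.0015,-0.352,-0.01],"twist":[0,0,-1]},{"offset":[0.0015,-0.352,-0.01],"twist":[0,0,-1]}]' 0.6 60
python3 - <<'E'
from h import *
im=cv2.cvtColor(get_image("side"),cv2.COLOR_RGB2BGR)
cv2.imwrite("pics/s2.png",cv2.resize(im[180:320,160:340],None,fx=4,fy=4,interpolation=cv2.INTER_CUBIC))
to(np.array([.5515,.2045,.021]),4.6)
E
```

```text
t: 5.25
tool_pos: [0.5522, 0.204, 0.1095]
tool_rot: [-3.139, -0.126, -0.003]
contact_force: [0.1, -0.3, -0.0]
opening: 0.0511
grip_force: 0.0
offset [-0.0014, -0.0003, 0.0893] twist [-0.02, -0.18, 0.0]
```

View pics/s2.png

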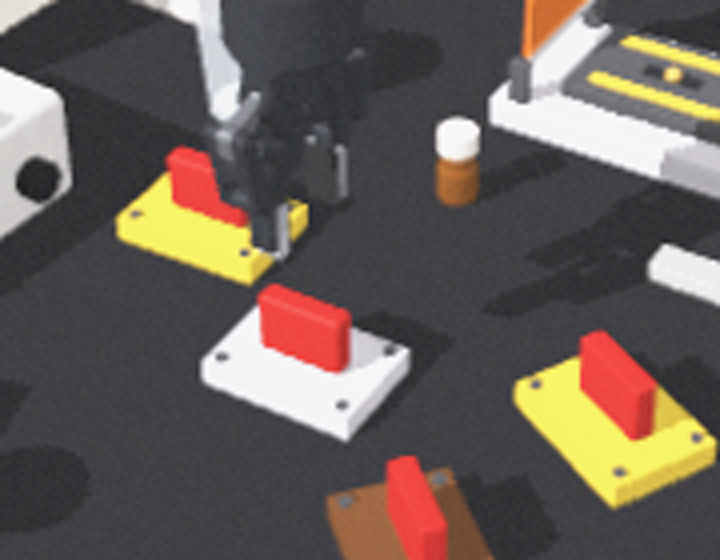

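The open fingers straddle the aluminium cover's red handle, which is around (303,328), and nothing is in the way.

```bash
python3 -m crank '[{"offset":[0,0,0.04],"twist":[0,0,0]},{"offset":[0,0,0.075],"twist":[0,0,0]},{"offset":[0,0,0.089],"twist":[0,0,0]},{"offset":[0,0,0.089],"twist":[0,0,0]},{"offset":[0,0,0.089],"twist":[0,0,0]}]' 0.6 && python3 -m crank '[{"offset":[0,0,0],"twist":[0,0,0]},{"offset":[0,0,0],"twist":[0,0,0]},{"offset":[0,0,0],"twist":[0,0,0]},{"offset":[0,0,0],"twist":[0,0,0]},{"offset":[0,0,0],"twist":[0,0,0]},{"offset":[0,0,0],"twist":[0,0,0]}]' 0 90
python3 -c "
from h import *
to(J(-.012,0,.13),3.6)"
```

```text
t: 5.92
tool_pos: [0.5531, 0.2048, 0.0215]
tool_rot: [-3.138, -0.127, -0.006]
contact_force: [-0.7, 0.4, -0.2]
opening: 0.0513
grip_force: 0.0
t: 6.68
tool_pos: [0.5524, 0.2047, 0.0206]
tool_rot: [-3.139, -0.127, -0.003]
contact_force: [-0.6, 0.1, 5.6]
opening: 0.015
grip_force: 88.4
offset [-0.0935, 0.3502, -0.1097] twist [-0.02, -0.11, 1.04]
```

```bash
python3 -m crank '[{"offset":[0,0,-0.03],"twist":[0,0,0]},{"offset":[0,0,-0.08],"twist":[0,0,0]},{"offset":[-0.02,0.015,-0.11],"twist":[0,0,1]},{"offset":[-0.05,0.05,-0.11],"twist":[0,0,1]},{"offset":[-0.08,0.09,-0.11],"twist":[0,0,1]},{"offset":[-0.0935,0.14,-0.11],"twist":[0,0,1]},{"offset":[-0.0935,0.19,-0.11],"twist":[0,0,1]},{"offset":[-0.0935,0.24,-0.11],"twist":[0,0,1]},{"offset":[-0.0935,0.285,-0.11],"twist":[0,0,1]},{"offset":[-0.0935,0.32,-0.11],"twist":[0,0,1]},{"offset":[-0.0935,0.34,-0.11],"twist":[0,0,1]},{"offset":[-0.0935,0.35,-0.11],"twist":[0,0,1]},{"offset":[-0.0935,0.35,-0.11],"twist":[0,0,1]},{"offset":[-0.0935,0.35,-0.11],"twist":[0,0,1]}]'
python3 - <<'E'
from h import *
n="side"
for n,(a,b,c,d) in dict(top=(170,270,280,370),side=(80,260,240,420)).items():
    im=cv2.cvtColor(get_image(n),cv2.COLOR_RGB2BGR)
    cv2.imwrite(f"pics/{n}3.png",cv2.resize(im[a:b,c:d],None,fx=4,fy=4,interpolation=cv2.INTER_CUBIC))
o=get_obs();tp=o["tool_pos"];print(o["contact_force"])
# predicted underside / top corners of cover if centred on TCP
for x in(.05,-.05):
  for y in(.035,-.035):
    w=J(-.012+x,y,0)-J(-.012,0,0)+tp
    print(x,y,[((proj("side",w+[0,0,dz])-[240,80])*4+1.5).round(0).tolist() for dz in(-.0206,-.0046)])
to(J(-.012,0,.0676),3.6)
E
```

```text
t: 8.43
tool_pos: [0.4864, -0.151, 0.1291]
tool_rot: [-3.139, -0.102, 0.001]
contact_force: [0.4, 0.0, -3.7]
opening: 0.0151
grip_force: 88.2
[ 0.79771602  0.17247223 -2.40008702]
0.05 0.035 [[282.0, 401.0], [283.0, 380.0]]
0.05 -0.035 [[326.0, 357.0], [328.0, 337.0]]
-0.05 0.035 [[419.0, 441.0], [421.0, 421.0]]
-0.05 -0.035 [[459.0, 394.0], [462.0, 374.0]]
offset [0.0007, 0.0011, 0.0616] twist [-0.02, 0.01, 0.12]
```

View pics/side3.png

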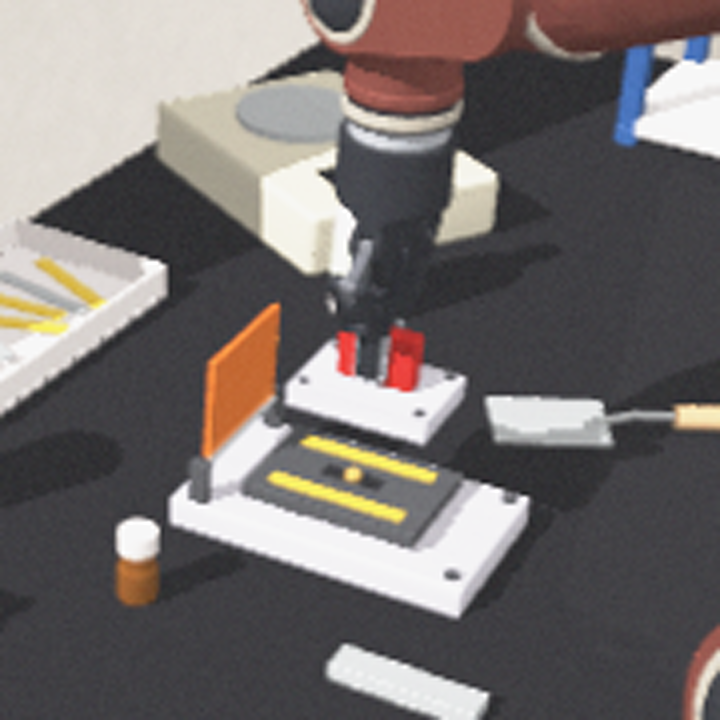

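The side view shows the cover held level above the bed, with lower corners at (285,401) and (427,443), so it is centred on the tool within a few mm. The shield is still upright and the pin is at (353,473). Next I lower it short of the pin and slide.

```bash
python3 -m crank '[{"offset":[0,0.001,0.03],"twist":[0,0,0]},{"offset":[0,0.001,0.05],"twist":[0,0,0]},{"offset":[0,0.001,0.059],"twist":[0,0,0]},{"offset":[0,0.001,0.061],"twist":[0,0,0]},{"offset":[0,0.001,0.062],"twist":[0,0,0]},{"offset":[0,0.001,0.063],"twist":[0,0,0]},{"offset":[0,0.001,0.063],"twist":[0,0,0]},{"offset":[0,0.001,0.063],"twist":[0,0,0]}]'
python3 -c "
from h import *
o=get_obs();print(o['tool_pos'],o['contact_force'],o['wrist_torque']);to(J(-.012,0,.0676),3.6)"
```

```text
t: 9.52
tool_pos: [0.4874, -0.1533, 0.0675]
tool_rot: [3.139, 0.1, 0.003]
contact_force: [-0.6, 0.6, 3.9]
opening: 0.0149
grip_force: 89.0
[ 0.48735304 -0.15333404  0.06749753] [-0.58074362  0.56678017  3.87809939] [0.15396954 0.16364649 0.01928398]
offset [0.0001, -0.0013, -0.0001] twist [0.05, -0.09, 0.04]
```

```bash
for i in 1; do python3 -m crank '[{"offset":[0.002,-0.001,0],"twist":[0,0,0]},{"offset":[0.004,-0.001,0],"twist":[0,0,0]},{"offset":[0.006,-0.001,0],"twist":[0,0,0]},{"offset":[0.007,-0.001,0],"twist":[0,0,0]},{"offset":[0.008,-0.001,0],"twist":[0,0,0]},{"offset":[0.008,-0.001,0],"twist":[0,0,0]}]'; done; python3 -c "
from h import *
o=get_obs();print(o['wrist_torque']);to(J(0,0,.0606),3.6)"
```

```text
t: 10.28
tool_pos: [0.4945, -0.1519, 0.0667]
tool_rot: [3.139, 0.1, -0.0]
contact_force: [-2.8, -0.9, 2.2]
opening: 0.015
grip_force: 89.4
[-0.17478133  0.48068231  0.02586459]
offset [0.0048, -0.0003, 0.0061] twist [0.06, 0.02, 0.05]
```

```bash
python3 -m crank '[{"offset":[0.001,0,0.0005],"twist":[0,0,0]},{"offset":[0.002,0,0.0005],"twist":[0,0,0]},{"offset":[0.003,0,0.001],"twist":[0,0,0]},{"offset":[0.003,0,0.001],"twist":[0,0,0]}]'; python3 -m crank '[{"offset":[0.001,0,0.0005],"twist":[0,0,0]},{"offset":[0.002,0,0.001],"twist":[0,0,0]},{"offset":[0.002,0,0.001],"twist":[0,0,0]}]'
```

```text
t: 10.78
tool_pos: [0.4972, -0.151, 0.0647]
tool_rot: [-3.139, -0.1, 0.001]
contact_force: [0.2, -0.2, -2.4]
opening: 0.0147
grip_force: 88.5
t: 11.15
tool_pos: [0.4995, -0.1511, 0.0642]
tool_rot: [-3.14, -0.1, 0.0]
contact_force: [0.4, 0.0, -2.5]
opening: 0.0149
grip_force: 88.5
```

Underside is at about 43.6 mm with no contact load, so the pin is in the slot. Now I lower it to the bed.

```bash
python3 -m crank '[{"offset":[0,0,0.001],"twist":[0,0,0]},{"offset":[0,0,0.002],"twist":[0,0,0]},{"offset":[0,0,0.003],"twist":[0,0,0]},{"offset":[0,0,0.004],"twist":[0,0,0]},{"offset":[0,0,0.004],"twist":[0,0,0]},{"offset":[0,0,0.004],"twist":[0,0,0]}]'; python3 -c "
from h import *
print(get_obs()['wrist_torque']);to(J(0,0,.0566),3.6)"
```

```text
t: 11.9
tool_pos: [0.4996, -0.1512, 0.0606]
tool_rot: [3.14, 0.1, 0.0]
contact_force: [-1.0, 0.6, 1.8]
opening: 0.0146
grip_force: 88.7
[ 0.10731432  0.21217247 -0.04327745]
offset [-0.0003, 0.0, 0.004] twist [0.01, -0.01, 0.04]
```

```bash
python3 -m crank '[{"offset":[0,0,0.001],"twist":[0,0,0]},{"offset":[0,0,0.002],"twist":[0,0,0]},{"offset":[0,0,0.003],"twist":[0,0,0]},{"offset":[0,0,0.004],"twist":[0,0,0]},{"offset":[0,0,0.0048],"twist":[0,0,0]},{"offset":[0,0,0.0048],"twist":[0,0,0]},{"offset":[0,0,0.0048],"twist":[0,0,0]},{"offset":[0,0,0.0048],"twist":[0,0,0]}]' 0 110; python3 - <<'E'
from h import *
im=cv2.cvtColor(get_image("side"),cv2.COLOR_RGB2BGR)
cv2.imwrite("pics/s4.png",cv2.resize(im[130:240,260:400],None,fx=5,fy=5,interpolation=cv2.INTER_CUBIC))
E
```

```text
t: 12.9
tool_pos: [0.4996, -0.1512, 0.0566]
tool_rot: [-3.14, -0.1, 0.0]
contact_force: [-5.6, 1.2, 8.9]
opening: 0.0147
grip_force: 108.2
```

View pics/s4.png

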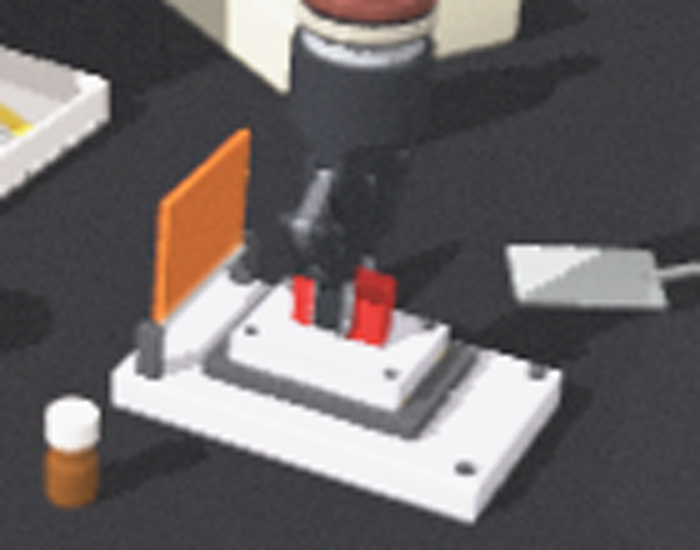

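The cover is flat on the bed and square, the shield is upright, and the bed is about 4 mm down. I'll press a touch more and ease the side load.

```bash
python3 -m crank '[{"offset":[-0.0005,0,0.0005],"twist":[0,0,0]},{"offset":[-0.0007,0,0.001],"twist":[0,0,0]},{"offset":[-0.0007,0,0.0014],"twist":[0,0,0]},{"offset":[-0.0007,0,0.0014],"twist":[0,0,0]},{"offset":[-0.0007,0,0.0014],"twist":[0,0,0]},{"offset":[-0.0007,0,0.0014],"twist":[0,0,0]}]'
```

```text
t: 13.7
tool_pos: [0.4996, -0.1513, 0.0558]
tool_rot: [3.14, 0.1, 0.002]
contact_force: [-4.8, 2.7, 8.8]
opening: 0.0145
grip_force: 108.4
```

```bash
python3 -m crank '[{"offset":[0,0,0.0005],"twist":[0,0,0]},{"offset":[0,0,0.001],"twist":[0,0,0]},{"offset":[0,0,0.0015],"twist":[0,0,0]},{"offset":[0,0,0.002],"twist":[0,0,0]},{"offset":[0,0,0.002],"twist":[0,0,0]},{"offset":[0,0,0.002],"twist":[0,0,0]},{"offset":[0,0,0.002],"twist":[0,0,0]}]' 0 118
```

```text
t: 14.58
tool_pos: [0.4997, -0.1513, 0.0556]
tool_rot: [-3.14, -0.1, -0.0]
contact_force: [-11.2, 5.6, 21.5]
opening: 0.0144
grip_force: 116.1
```

The force rose to 21 N with almost no travel, so the bed is at its bottom stop.

```bash
python3 -c "
from station import *
print(get_obs()['dq'].round(4));print(finish_job())"
```

```text
[-0.0003 -0.0003  0.0011 -0.0009  0.     -0.0009]
the job is handed in; nothing more can be done
None
```

I handed the job in at about 14.6 s with the shield upright (about 1.52 rad by camera), the cover over the pin, flat and square on the bed, and the gripper still holding it pressed to the bed's bottom stop at about 21 N; no verdict was returned.

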